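# Stir new beads into the frame polisher and start it

## Robot

A 6-joint arm with a two-finger parallel gripper is mounted at the origin on the work surface. World frame = base frame: x ahead of the robot, y to its left, z up, the work surface at z = 0. Lengths are in m, angles in rad, forces in N, time in s.
With the tool pointing down it reaches from about 0.35 to 0.725 m from the base axis. Payload 4.3 kg.
Tool frame: the origin (TCP) lies at the very end of the fingers, on their centre line; the grasp point (between the pads) lies 19 mm behind it; z points along the fingers, y is the line along which they close (so a half turn about z gives the same grasp; the last joint's range is limited). The gripper opens to 85 mm and grips with 20 to 120 N. Pads are 22 mm wide; open, the fingers measure 114 mm over their backs; the gripper's body (76 mm by 85 mm) begins 54 mm behind the grasp point. The pads swing forward as they close: fully open they stand 13 mm farther back than shut.
Start: joints at [-1.372, 0.377, 0.081, 1.274, 0, 1.46], TCP at [0.175, -0.548, 0.231] pointing down, gripper open.
Joint ranges: [-2.72, 2.72], [-0.84, 1.66], [-1.02, 1.22], [-1.77, 2.12], [-1.37, 1.28], [-3.14, 3.14]. Speed limits (rad/s): [2.57, 2.57, 3.14, 3.14, 3.14, 3.14].

## Interface

Orientations are given as a rotation vector (axis times angle).
In Python, from workcell import readout, cams, workorder, finder gives the robot as it stands.
- The arm moves only by the tool arm_command, never from a script. Its argument "plan" is a list of rows, each a list of 3 entries, a list of its own where there are three numbers: the turn, a rotation vector about the tool's x, y, z in degrees, then the shift along the tool's x, y, z in m, then the closure, from -1 (fully open) to 1 (shut). A call has 1 to 5 rows; each row shifts and turns the commanded pose from where the row before left it, along the tool's axes as they then stand; what a row does not reach is not made up. A row lasts 1/10 s, in which the tool goes at most 50 mm and 8.59 degrees, less where a joint would pass 70% of its speed; a pose out of reach is approached as far as the arm can. A call is refused whole if a number of a shift passes 0.05 or a number of a turn 8.59, either way. A call with a gripper value outside its range is refused whole. The fingers move at their own pace and stop on an object; "grip_force" is the grip in N (left out, the last holds). Time passes only in rows, so rows that do not move let the fingers close. It gives the time, the measured TCP pose, the force, the opening and the grip force at its end, in the units of the state.
- readout.get_state(): the state, without advancing time (a new reading comes with each control period).
- cams.camera(name): name is "scene" or "top"; returns the picture (384x512x3 uint8, red, green, blue); there is no depth.
- cams.camera_model(name): a dict with "fx", "fy", "cx", "cy" (pixels), "extrinsics" (4x4, takes a point from camera to world coordinates). Camera axes: x right, y up, looking along -z (the intrinsics and any distortion apply to the point x, -y, -z); pixel columns grow to the right and rows downward; lengths in m; the calibration is good to about 2 mm. A picture is of the moment at which its call begins. camera_model takes no time and is no camera call.
- workorder.hand_in(): hands the job in; it is judged then, once.
Trained networks look in the newest picture that a camera, given by its name, has taken for a name from the list of things; names that differ only in an ending like _2 or _b are one class to them, and where a whole thing is asked for, a point or a joint stands for the part that bears it (a point fixed in the world has none). Each returns a list of dicts, best first, with "score" (0 to 1); they miss things now and then, are a little off and sometimes report something else, mostly with a low value. They report only what shows in the picture. A call takes as long as a camera call. They do not tell look-alikes from the thing itself.
- finder.regions_of(camera, query): "mask" (384x512 bool, what is visible of it) and "box" ([centre column, centre row, width, height] in pixels, round what is visible of it).
- finder.landmark_of(camera, query): "pixel" ([row, column] in pixels: a listed point, or the origin of a listed thing).
The state is a dict: "time": time; "joints": joint angles; "qd": joint speeds; "joint_torque": joint torques, N m; "tool_pos": TCP position; "ee_rot": TCP orientation; "contact_force": force on the tool from outside, world axes, zero at the start; "ft_torque": the same for the moment, N m; "finger_gap": opening from 0.0 (shut) to 1.0 (fully open); "grasp_force": force on a finger pad.
Only numpy, scipy, OpenCV 4.12 (cv2) and the standard library are available. Lean on these libraries where they do the work, as an engineer would, in place of code of your own. Each camera call takes 0.05 s, during which the arm holds its last target. There are 200 camera calls.

## Task

Take the wooden paddle from its block, lower it gently until it touches the bottom of the polisher's bowl, and stir right round until every wooden bead has been shifted by at least a centimetre and the three blue beads are well spread out, with at least two centimetres clear between any two of them. Stand the paddle back upright in its block, then press the green start key gently, just through its click and no further, and let go. Keep all beads in the bowl, stir only with the paddle (never the fingers), never push the bowl down hard on its springs, and leave the other things on the bench alone.

Things in the scene. Friction and masses are not known exactly. Their poses are not given: they have to be found in the camera images.
- paddle: Wooden stirring paddle, 146 mm long, 55 to 90 g, standing upright with its foot in the well of the block. Origin: centre of the flat foot; z runs up along the paddle. From the foot: blade 12 mm (x) by 26 mm (y) for the first 64 mm, round neck 12 mm thick to 82 mm, then a rubbery red grip 16 mm (x) by 24 mm (y) from 82 to 146 mm. Best pinched across x, from above, high on the red grip, and firmly: it may pivot in a weak grip.
- block: Fixed dark wooden block 90 x 90 x 75 mm, standing to the left or the right of the polisher. Origin: centre of its underside. In its top a rectangular well 29 mm (x) by 45 mm (y), centred, 60 mm deep (well floor 15 mm above the bench), with chamfered edges. The paddle starts in it with its axes parallel to the block's, so it has about 8 mm play to each side in x and 9 mm in y.
- tumbler: Fixed bench polisher, round blue base 196 mm across with a grey open bowl on springs on top. Origin: centre of the underside. The bowl's axis is this body's z axis, rim 120 mm above the bench.
- bowl_in (a point): Centre of the bowl's inner floor, 70 mm above the bench when at rest. Bowl: inside radius 82 mm at the floor, 85 mm at the rim, which is 50 mm above the floor.
- bowl (a joint): How far the bowl is pressed down on its springs, m: 0 at rest, moves once the push passes about 3 N, then about 1 mm per newton, stops at 14 mm.
- key_top (a point): Centre of the top face of the round green start key, 32 mm across, standing 15 mm proud of the white control box (100 x 120 x 50 mm). The top face is 65 mm above the bench; it is pressed straight down.
- key (a joint): Travel of the start key, m: 0 at rest, positive pressed. Snap dome: the force starts at about 1.7 N, climbs to about 4.5 N near 1.6 mm, drops away to about 3 N near 3.4 mm (the click), then climbs again: about 5.5 N at 5 mm, 8 N at 6 mm, stop at 8 mm. It springs back when released.
- control: Fixed white control box with the green key, 100 x 120 x 50 mm, on the other side of the polisher from the block. Origin: centre of its underside.
- spectacles: Loose dark brown spectacle front with one side arm, 150 mm, lying near the robot; not to be disturbed.
- temple: Loose black spectacle side arm, 140 mm, lying on the bench; not to be disturbed.
- file: Loose flat file with wooden handle, 235 mm, lying at the far side; not to be disturbed.
- screwdriver: Loose screwdriver, about 200 mm, lying near the robot; not to be disturbed.
- blue_0: New blue bead: short cylinder 28 mm across, 20 mm tall, 12 to 26 g, smooth and slippery, one of three that start side by side in the bowl. Origin: its centre; z along its bore, upright at the start.
- blue_1: New blue bead: short cylinder 28 mm across, 20 mm tall, 12 to 26 g, smooth and slippery, one of three that start side by side in the bowl. Origin: its centre; z along its bore, upright at the start.
- blue_2: New blue bead: short cylinder 28 mm across, 20 mm tall, 12 to 26 g, smooth and slippery, one of three that start side by side in the bowl. Origin: its centre; z along its bore, upright at the start.
- cream_0: Used pale-wood bead, same size as the blue ones, one of six in the bowl. Origin: its centre.
- cream_1: Used pale-wood bead, same size as the blue ones, one of six in the bowl. Origin: its centre.
- cream_2: Used pale-wood bead, same size as the blue ones, one of six in the bowl. Origin: its centre.
- cream_3: Used pale-wood bead, same size as the blue ones, one of six in the bowl. Origin: its centre.
- cream_4: Used pale-wood bead, same size as the blue ones, one of six in the bowl. Origin: its centre.
- cream_5: Used pale-wood bead, same size as the blue ones, one of six in the bowl. Origin: its centre.
Things that resemble listed ones, but are neither listed nor needed, are in the scene too. Leave any orange or turquoise look-alike of the blue_1 alone.

How it is judged:
On the way, in this order (a step that is already met when the one before it is completed fails the run):
1. the paddle's foot touches the bottom of the bowl (contact force between paddle and tumbler above 0.5 N and horizontal distance between paddle and bowl_in below 0.065 m and z of paddle in the frame of bowl_in below 0.006 m).
2. every wooden bead has shifted over 10 mm from its start and the blue beads' centres are over 46 mm apart (horizontal distance between blue_0 and blue_1 above 0.046 m and horizontal distance between each of blue_1, blue_0 and blue_2 above 0.046 m and distance of each of cream_0, cream_1, cream_2, cream_3, cream_4, cream_5 from where it was at the start of the episode above 0.01 m and horizontal distance between each of blue_0, blue_1, blue_2, cream_0, cream_1, cream_2, cream_3, cream_4, cream_5 and bowl_in below 0.085 m and z of each of blue_0, blue_1, blue_2, cream_0, cream_1, cream_2, cream_3, cream_4, cream_5 in the frame of bowl_in below 0.05 m), for 0.2 s.
3. the paddle stands in its block, released, and the beads are still spread (z of paddle in the frame of block below 0.03 m and horizontal distance between paddle and block below 0.03 m and angle between paddle's own z axis and vertical below 0.35 rad and contact force between the fingers and paddle below 0.05 N and horizontal distance between blue_0 and blue_1 above 0.046 m and horizontal distance between each of blue_1, blue_0 and blue_2 above 0.046 m), for 0.2 s.
4. the key is pressed through its click (over 2.6 mm) (value of joint key above 0.0026 m).
At the end, for the whole second after the job is handed in: All beads in the bowl, the three blue ones over 46 mm apart (centres); paddle at rest in the well, foot under 30 mm up and within 30 mm of the block's axis, leaning under 20 degrees; key up (under 1.5 mm), bowl up (under 2 mm) (horizontal distance between blue_0 and blue_1 above 0.046 m and horizontal distance between each of blue_1, blue_0 and blue_2 above 0.046 m and horizontal distance between each of blue_0, blue_1, blue_2, cream_0, cream_1, cream_2, cream_3, cream_4, cream_5 and bowl_in below 0.085 m and z of each of blue_0, blue_1, blue_2, cream_0, cream_1, cream_2, cream_3, cream_4, cream_5 in the frame of bowl_in below 0.05 m and z of paddle in the frame of block below 0.03 m and horizontal distance between paddle and block below 0.03 m and angle between paddle's own z axis and vertical below 0.35 rad and value of joint key below 0.0015 m and value of joint bowl below 0.002 m and linear speed of paddle below 0.05 m/s); the robot touches nothing.
It fails at once if a bead leaves the bowl (horizontal distance between any of blue_0, blue_1, blue_2, cream_0, cream_1, cream_2, cream_3, cream_4, cream_5 and bowl_in above 0.09 m).
It fails at once if the fingers touch a bead (contact force between the fingers and blue_0 above 0.3 N or contact force between the fingers and blue_1 above 0.3 N or contact force between the fingers and blue_2 above 0.3 N or contact force between the fingers and cream_0 above 0.3 N or contact force between the fingers and cream_1 above 0.3 N or contact force between the fingers and cream_2 above 0.3 N or contact force between the fingers and cream_3 above 0.3 N or contact force between the fingers and cream_4 above 0.3 N or contact force between the fingers and cream_5 above 0.3 N).
It fails at once if the bowl is pressed down over 8 mm on its springs (value of joint bowl above 0.008 m).
It fails at once if the key is pressed more than 6.5 mm, well past its click (value of joint key above 0.0065 m).
It fails at once if a bystander is moved by more than 30 mm (distance of any of spectacles, temple, file, screwdriver from where it was at the start of the episode above 0.03 m).
It also fails if it takes over 72 s, if anything falls off the work surface, if the arm or the gripper's body presses on something with over 40 N, if the wrist force passes 120 N, or if a joint passes its speed limit or range.

## Working session

There is one attempt and no reset: what is moved stays moved. The work goes in short steps, Python scripts to look and compute and a tool call to move; the robot and the scene stay as the last step left them, time stands still between calls to the robot, and variables do not carry over. Pictures are saved under pics/ and viewed, at most 10 in all, crops included, and the job is handed in when it is done.

Besides the shell and the picture viewer there is one more tool, called as name(argument=value, ...), one argument or row to a line, values as JSON. arm_command: Moves the arm, as the interface text tells. Its arguments: {"type":"object","properties":{"plan":{"type":"array"},"grip_force":{"type":"number"}},"required":["plan"]}

```bash
mkdir -p pics; ls
cat > h.py <<'E'
import numpy as np, cv2
from workcell import readout, cams, workorder, finder
def ray(cam,rc):
    m=cams.camera_model(cam); E=np.array(m["extrinsics"])
    d=np.array([(rc[1]-m["cx"])/m["fx"],-(rc[0]-m["cy"])/m["fy"],-1.])
    return E[:3,3],E[:3,:3]@d
def atz(cam,rc,z):
    o,d=ray(cam,rc); return o+d*(z-o[2])/d[2]
def tri(a,b):
    (o1,d1),(o2,d2)=ray(*a),ray(*b)
    s=np.linalg.lstsq(np.c_[d1,-d2],o2-o1,rcond=None)[0]
    p,q=o1+d1*s[0],o2+d2*s[1]; return (p+q)/2,np.linalg.norm(p-q)
def proj(cam,p):
    m=cams.camera_model(cam); E=np.array(m["extrinsics"]); c=E[:3,:3].T@(np.array(p)-E[:3,3])
    return np.array([m["cy"]+m["fy"]*c[1]/c[2], m["cx"]-m["fx"]*c[0]/c[2]])
def snap(cam,fn=None):
    im=cams.camera(cam)
    if fn: cv2.imwrite(f"pics/{fn}.png",im[:,:,::-1])
    return im
E
python3 - <<'E'
from h import *
np.set_printoptions(precision=3,suppress=True)
print(readout.get_state())
a=snap("scene"); b=snap("top")
cv2.imwrite("pics/s0.png",cv2.resize(a,(800,600),interpolation=cv2.INTER_CUBIC)[:,:,::-1])
cv2.imwrite("pics/t0.png",cv2.resize(b,(800,600),interpolation=cv2.INTER_CUBIC)[:,:,::-1])
for c in ["scene","top"]:
    m=cams.camera_model(c);print(c,{k:v for k,v in m.items()})
    for q in ["paddle","block","tumbler","bowl_in","key_top","control","blue_0","cream_0"]:
        print(c,q,[(round(r["score"],2),np.round(r["pixel"],1).tolist()) for r in finder.landmark_of(c,q)])
    for q in ["paddle","spectacles","temple","file","screwdriver"]:
        print(c,q,[(round(r["score"],2),np.round(r["box"],1).tolist()) for r in finder.regions_of(c,q)][:3])
E
```

```text
pics
{'time': 0.0, 'joints': array([-1.372,  0.378,  0.08 ,  1.274,  0.   ,  1.461]), 'qd': array([-0.   , -0.002,  0.001,  0.   ,  0.001, -0.002]), 'joint_torque': array([ -0.   , -46.36 ,  26.988,   0.021,  -0.   ,   0.   ]), 'tool_pos': array([ 0.175, -0.547,  0.23 ]), 'ee_rot': array([-3.102, -0.483,  0.   ]), 'contact_force': array([-0.766, -0.077,  0.274]), 'ft_torque': array([ 0.018, -0.007, -0.01 ]), 'grasp_force': 0.0, 'finger_gap': 1.0015650709480948}
scene {'fx': 497.57888428751346, 'fy': 497.57888428751346, 'cx': 259.39473990031416, 'cy': 186.4516342469178, 'extrinsics': array([[ 0.854, -0.362,  0.374,  1.102],
       [ 0.52 ,  0.622, -0.586, -0.825],
       [-0.02 ,  0.695,  0.719,  1.098],
       [ 0.   ,  0.   ,  0.   ,  1.   ]])}
scene paddle [(0.74, [244.6, 166.9]), (0.56, [181.1, 260.1]), (0.26, [199.7, 270.5])]
scene block [(0.89, [252.0, 164.4]), (0.36, [227.8, 328.5])]
scene tumbler [(0.56, [204.1, 266.0])]
scene bowl_in [(0.8, [186.7, 269.5])]
scene key_top [(0.64, [126.4, 296.7]), (0.2, [168.2, 225.8])]
scene control [(0.6, [139.3, 297.4]), (0.54, [213.5, 179.8
[... 1034 characters left out ...]
, [206.3, 257.2])]
top bowl_in [(0.71, [201.4, 259.5]), (0.4, [205.6, 258.8])]
top key_top [(0.43, [229.7, 140.4])]
top control [(0.86, [235.0, 137.4]), (0.52, [206.6, 257.0])]
top blue_0 [(0.65, [225.8, 252.4]), (0.65, [215.1, 249.8]), (0.59, [284.6, 188.4]), (0.56, [304.2, 267.1]), (0.52, [195.2, 339.4]), (0.41, [219.4, 240.6])]
top cream_0 [(0.66, [182.6, 242.7]), (0.61, [183.7, 279.7]), (0.6, [203.0, 281.9]), (0.58, [172.3, 262.3]), (0.53, [220.7, 275.2]), (0.33, [224.8, 251.1])]
top paddle [(0.78, [393.6, 264.9, 28.0, 7.4])]
top spectacles [(0.83, [234.9, 304.4, 42.7, 75.5])]
top temple []
top file [(0.59, [255.2, 114.7, 16.7, 83.5])]
top screwdriver [(0.96, [332.4, 282.1, 80.0, 40.7])]
```

View pics/s0.png

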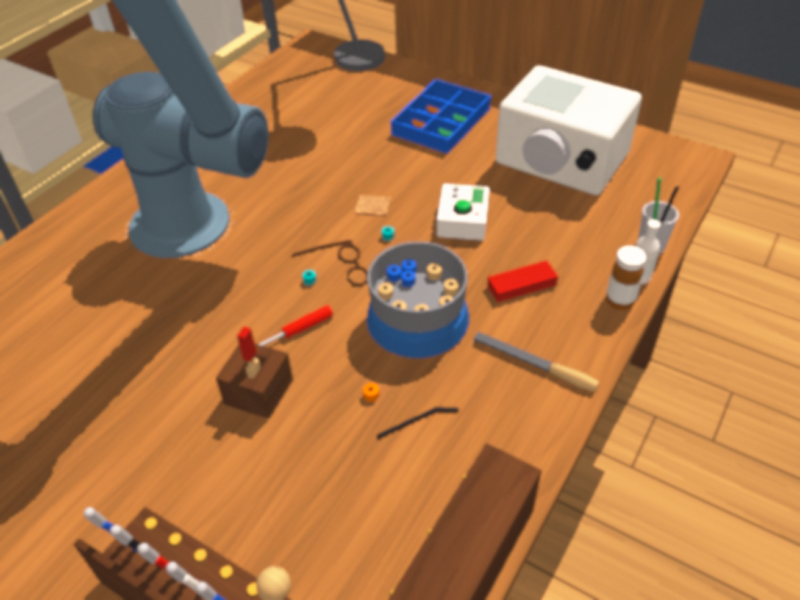

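View pics/t0.png

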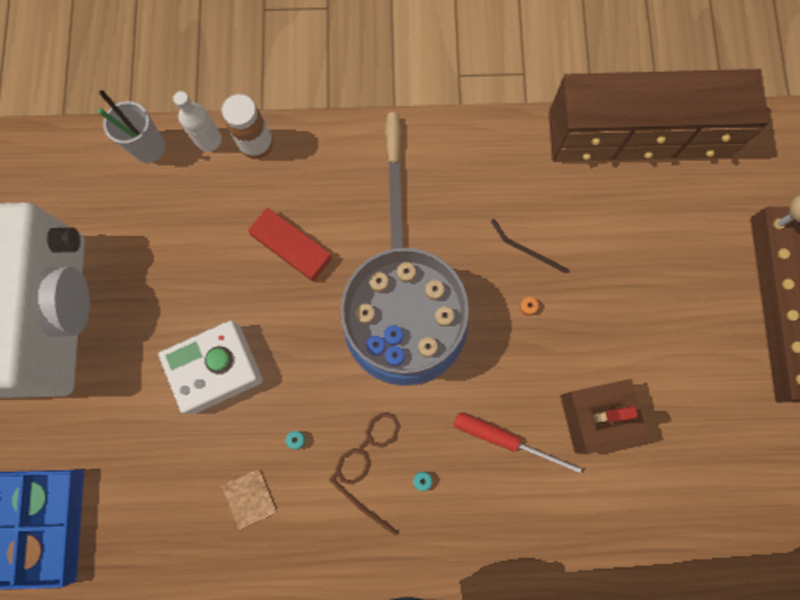

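Top view: the paddle stands in the block at about (415,620) in the 800x600 picture, the bowl is at (312,405) and the green key at (360,218). Orange (305,530) and turquoise (440,295) and (481,423) are look-alikes on the bench. The three real blue beads are inside the bowl, at about (335,393), (345,376) and (355,395).

```bash
cat > fit.py <<'E'
from h import *
from scipy.optimize import minimize
def boxpts(x,y,yaw,dx,dy,z0,z1):
    c,s=np.cos(yaw),np.sin(yaw)
    return np.array([[x+c*a-s*b,y+s*a+c*b,z] for a in(-dx/2,dx/2) for b in(-dy/2,dy/2) for z in(z0,z1)])
def cylpts(x,y,r,z0,z1):
    return np.array([[x+r*np.cos(t),y+r*np.sin(t),z] for t in np.linspace(0,6.283,60) for z in(z0,z1)])
S=4
def hullmask(cam,P):
    px=np.array([proj(cam,p)[::-1] for p in P])
    m=np.zeros((384*S,512*S),np.uint8)
    cv2.fillConvexPoly(m,cv2.convexHull(((px+.5)*S-.5).round().astype(np.int32)),1)
    return cv2.resize(m.astype(np.float32),(512,384),interpolation=cv2.INTER_AREA)
def cost(masks,fn,ign={}):
    def f(p):
        t=0
        for c,m in masks.items():
            h=hullmask(c,fn(p)); m=m.astype(np.float32)
            w=1-ign[c].astype(np.float32) if c in ign else 1
            t+=1-(np.minimum(h,m)*w).sum()/(np.maximum(h,m)*w).sum()
        return t
    return f
def fit(f,x0,step):
    n=len(x0); sim=np.array([x0]+[np.array(x0)+np.eye(n)[i]*step[i] for i in range(n)])
    r=minimize(f,x0,method="Nelder-Mead",options=dict(initial_simplex=sim,maxiter=150,xatol=1e-4,fatol=1e-4)); return r.x,r.fun
E
python3 - <<'E'
from fit import *
np.set_printoptions(precision=4,suppress=True)
ims={c:snap(c) for c in("scene","top")}
def near(cam,q,rc):
    rs=finder.regions_of(cam,q); print(cam,q,[(round(r["score"],2),np.round(r["box"]).tolist()) for r in rs])
    rs=[r for r in rs if np.hypot(r["box"][0]-rc[1],r["box"][1]-rc[0])<30]
    return rs[0]["mask"] if rs else None
hsv={c:cv2.cvtColor(ims[c],cv2.COLOR_RGB2HSV) for c in ims}
P0,d=tri(("scene",(218,157)),("top",(266,395))); print("grip guess",P0,d)
def win(c,rc,r):
    m=np.zeros((384,512),bool); m[rc[0]-r:rc[0]+r,rc[1]-r:rc[1]+r]=1; return m
red={}
for c,rc in(("scene",(220,157)),("top",(265,397))):
    h=hsv[c]; red[c]=((h[...,0]<6)|(h[...,0]>173))&(h[...,1]>190)&(h[...,2]>60)&win(c,rc,18)
    print(c,"red",red[c].sum(),np.argwhere(red[c]).min(0),np.argwhere(red[c]).max(0))
for y0 in(0.1,0.1+np.pi/2):
    print("grip fit x y yaw ztop",fit(cost(red,lambda p:boxpts(p[0],p[1],p[2],.016,.024,p[3]-.064,p[3])),[P0[0],P0[1],y0,.161],[.006,.006,.2,.01]))
bm={c:near(c,"block",rc) for c,rc in(("scene",(243,163)),("top",(267,390)))}
bm={c:m for c,m in bm.items() if m is not None}
ign={c:cv2.dilate(red[c].astype(np.uint8),np.ones((7,7)))>0 for c in red}
print("block",fit(cost(bm,lambda p:boxpts(p[0],p[1],p[2],.09,.09,0,p[3]),ign),[P0[0],P0[1],.15,.075],[.01,.01,.15,.006]))
cm={c:near(c,"control",rc) for c,rc in(("scene",(135,296)),("top",(235,136)))}
cm={c:m for c,m in cm.items() if m is not None}
tm={c:near(c,"tumbler",rc) for c,rc in(("scene",(195,268)),("top",(202,259)))}
tm={c:m for c,m in tm.items() if m is not None}
g={}
for c,rc in(("scene",(131,296)),("top",(230,140))):
    h=hsv[c]; g[c]=(abs(h[...,0].astype(int)-65)<18)&(h[...,1]>120)&win(c,rc,12)
    print(c,"green",g[c].sum())
    print(g[c][rc[0]-12:rc[0]+12,rc[1]-12:rc[1]+12].sum(0))
print("key",fit(cost(g,lambda p:cylpts(p[0],p[1],.016,p[2]-.015,p[2])),[.33,.3,.065],[.01,.01,.005]))
B,d=tri(("scene",(186.7,269.5)),("top",(201.4,259.5)));print("bowl_in",B,d)
# rim by silhouettes
print("tumbler",[fit(cost({c:tm[c]},lambda p:np.r_[cylpts(p[0],p[1],.098,0,.04),cylpts(p[0],p[1],.088,.1,.12)]),[B[0],B[1]],[.01,.01]) for c in tm])
K,d=tri(("scene",(126.4,296.7)),("top",(229.7,140.4)));print("key tri",K,d)
for c,q in(("scene",(126.4,296.7)),("top",(229.7,140.4))): print(atz(c,q,.065))
r=ims["top"]; a=cv2.resize(r[240:300,350:430],(800,600),interpolation=cv2.INTER_CUBIC)
b=cv2.resize(ims["scene"][195:270,125:200],(600,600),interpolation=cv2.INTER_CUBIC)
c2=cv2.resize(r[155:245,210:305],(600,568),interpolation=cv2.INTER_CUBIC)
cv2.imwrite("pics/c1.png",np.hstack([cv2.resize(a,(400,300)),cv2.resize(b,(400,300))])[:,:,::-1])
cv2.imwrite("pics/c2.png",c2[:,:,::-1])
E
```

```text
grip guess [ 0.4319 -0.2619  0.1282] 0.0052082886288788415
scene red 156 [210 153] [230 163]Traceback (most recent call last):
  File "<stdin>", line 15, in <module>
    return umr_minimum(a, axis, None, out, keepdims, initial, where)
ValueError: zero-size array to reduction operation minimum which has no identity
```

```bash
cat > m.py <<'E'
from fit import *
np.set_printoptions(precision=4,suppress=True)
ims={c:snap(c) for c in("scene","top")}
def near(cam,q,rc):
    rs=finder.regions_of(cam,q); print(cam,q,[(round(r["score"],2),np.round(r["box"]).tolist()) for r in rs])
    rs=[r for r in rs if np.hypot(r["box"][0]-rc[1],r["box"][1]-rc[0])<30]
    return rs[0]["mask"] if rs else None
hsv={c:cv2.cvtColor(ims[c],cv2.COLOR_RGB2HSV) for c in ims}
r=ims["top"]; a=r[240:300,350:430]; b=ims["scene"][195:270,115:215]
cv2.imwrite("pics/c1.png",np.hstack([cv2.resize(x,(400,300),interpolation=cv2.INTER_CUBIC) for x in(a,b)])[:,:,::-1])
cv2.imwrite("pics/c2.png",cv2.resize(r[155:245,210:305],(600,568),interpolation=cv2.INTER_CUBIC)[:,:,::-1])
P0,d=tri(("scene",(218,157)),("top",(266,395)))
def win(c,rc,r):
    m=np.zeros((384,512),bool); m[rc[0]-r:rc[0]+r,rc[1]-r:rc[1]+r]=1; return m
red={}
for c,rc in(("scene",(220,157)),("top",(265,397))):
    h=hsv[c].astype(int); I=ims[c].astype(int); red[c]=(I[...,0]>2.2*I[...,1])&(I[...,0]>2.2*I[...,2])&(I[...,0]>90)&win(c,rc,18)
    print(c,"red",red[c].sum(),I[rc].tolist())
for y0 in(0.1,0.1+np.pi/2):
    print("grip fit x y yaw ztop",fit(cost(red,lambda p:boxpts(p[0],p[1],p[2],.016,.024,p[3]-.064,p[3])),[P0[0],P0[1],y0,.161],[.006,.006,.2,.01]))
bm={c:near(c,"block",rc) for c,rc in(("scene",(243,163)),("top",(267,390)))}
bm={c:m for c,m in bm.items() if m is not None}
ign={c:cv2.dilate(red[c].astype(np.uint8),np.ones((7,7)))>0 for c in red}
print("block",fit(cost(bm,lambda p:boxpts(p[0],p[1],p[2],.09,.09,0,p[3]),ign),[P0[0],P0[1],.15,.075],[.01,.01,.15,.006]))
for c in bm: print("block",c,fit(cost({c:bm[c]},lambda p:boxpts(p[0],p[1],p[2],.09,.09,0,.075),ign),[P0[0],P0[1],.15],[.01,.01,.15]))
tm={c:near(c,"tumbler",rc) for c,rc in(("scene",(195,268)),("top",(202,259)))}
tm={c:m for c,m in tm.items() if m is not None}
g={}
for c,rc in(("scene",(131,296)),("top",(230,140))):
    h=hsv[c]; I=ims[c].astype(int); g[c]=(I[...,1]>1.6*I[...,0])&(I[...,1]>1.5*I[...,2])&win(c,rc,12)
    n,l,st,ce=cv2.connectedComponentsWithStats(g[c].astype(np.uint8)); k=1+st[1:,4].argmax(); g[c]=l==k
    print(c,"green",g[c].sum(),ce[k])
print("key",fit(cost(g,lambda p:cylpts(p[0],p[1],.016,p[2]-.015,p[2])),[.33,.3,.065],[.01,.01,.005]))
B,d=tri(("scene",(186.7,269.5)),("top",(201.4,259.5)));print("bowl_in",B,d)
print("tumbler",[(c,fit(cost({c:tm[c]},lambda p:np.r_[cylpts(p[0],p[1],.098,0,.04),cylpts(p[0],p[1],.088,.1,.12)]),[B[0],B[1]],[.01,.01])) for c in tm])
K,d=tri(("scene",(126.4,296.7)),("top",(229.7,140.4)));print("key tri",K,d)
E
python3 m.py
```

```text
scene red 192 [133, 26, 17]
top red 154 [173, 60, 51]
grip fit x y yaw ztop (array([ 0.4366, -0.2665,  0.2096,  0.1604]), np.float64(0.3644194006919861))Traceback (most recent call last):
  File "m.py", line 20, in <module>
    print("grip fit x y yaw ztop",fit(cost(red,lambda p:boxpts(p[0],p[1],p[2],.016,.024,p[3]-.064,p[3])),[P0[0],P0[1],y0,.161],[.006,.006,.2,.01]))
                                  ~~~^^^^^^^^^^^^^^^^^^^^^^^^^^^^^^^^^^^^^^^^^^^^^^^^^^^^^^^^^^^^^^^^^^^^^^^^^^^^^^^^^^^^^^^^^^^^^^^^^^^^^^^^^^^^^
  File "fit.py", line 25, in fit
    r=minimize(f,x0,method="Nelder-Mead",options=dict(initial_simplex=sim,maxiter=150,xatol=1e-4,fatol=1e-4)); return r.x,r.fun
    res = _minimize_neldermead(fun, x0, args, callback, bounds=bounds,
                               **options)
    fsim[j] = func(sim[j])
              ~~~~^^^^^^^^
    fx = function(np.copy(x), *(wrapper_args + args))
  File "fit.py", line 18, in f
    h=hullmask(c,fn(p)); m=m.astype(np.float32)
  File "fit.py", line 10, in hullmask
    px=np.array([proj(cam,p)[::-1] for p in P])
                 ~~~~^^^^^^^
  File "h.py", line 14, in proj
    m=cams.camera_model(cam); E=np.array(m["extrinsics"]); c=E[:3,:3].T@(np.array(p)-E[:3,3])
ValueError: time passes only in moves, steps and waits
```

View pics/c1.png

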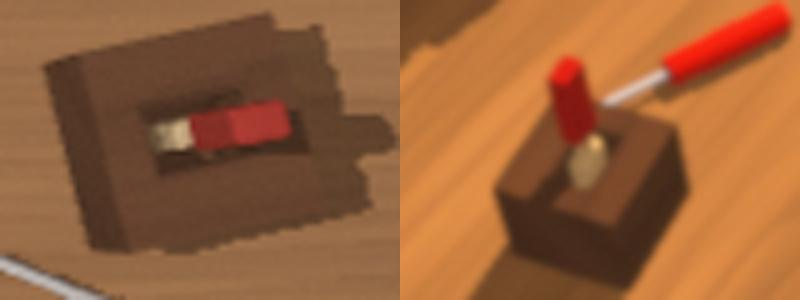

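View pics/c2.png

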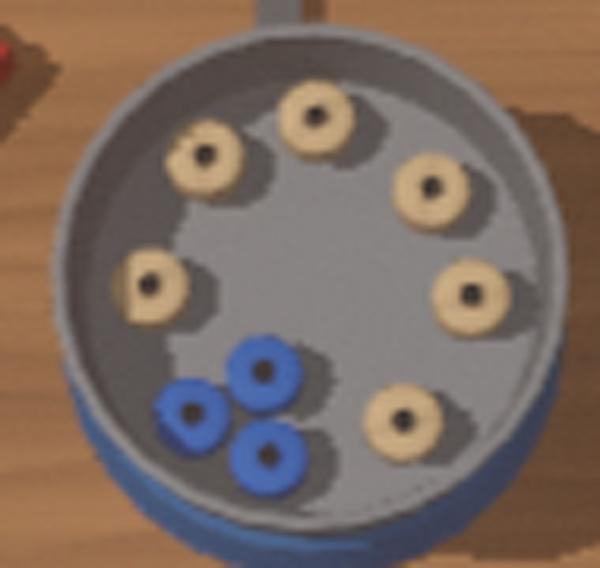

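The crops show the paddle's red grip in the well, with the well's long side near world y and the block turned about +12°. In the bowl, six cream beads form a ring and the three blue beads sit together at lower left. I'll cache the camera models and finish the fits.

```bash
sed -i 's/cams.camera_model(cam)/model(cam)/' h.py
cat >> h.py <<'E'
import os,pickle
_M=pickle.load(open("cm.pkl","rb")) if os.path.exists("cm.pkl") else {c:cams.camera_model(c) for c in("scene","top")}
pickle.dump(_M,open("cm.pkl","wb"))
def model(c): return _M[c]
E
cat >> m.py <<'E'
# beads (upright, centre z .08; detections on the hole -> top z .09)
for cls,q in(("blue_0",6),("cream_0",6)):
    L=[]
    for r in finder.landmark_of("top",cls):
        p=atz("top",r["pixel"],.08)
        if np.hypot(*(p[:2]-B[:2]))<.09: L.append((round(r["score"],2),p[:2]-B[:2]))
    print(cls,L)
I=ims["top"].astype(int); blue=(I[...,2]>1.6*I[...,0])&(I[...,2]>90)
E
timeout 400 python3 m.py
```

```text
scene red 193 [132, 25, 17]
top red 150 [174, 61, 51]
grip fit x y yaw ztop (array([ 0.4363, -0.2663,  0.1826,  0.161 ]), np.float64(0.3669758439064026))
grip fit x y yaw ztop (array([ 0.4348, -0.2665,  1.6954,  0.1587]), np.float64(0.6351467967033386))
scene block [(0.65, [164.0, 246.0, 45.0, 43.0]), (0.28, [160.0, 225.0, 12.0, 34.0])]
top block [(0.73, [389.0, 266.0, 52.0, 46.0]), (0.66, [254.0, 214.0, 15.0, 14.0]), (0.38, [235.0, 199.0, 12.0, 14.0])]
block (array([ 0.4366, -0.2675,  0.2024,  0.0723]), np.float64(0.1789674162864685))
block scene (array([ 0.437 , -0.2689,  0.2232]), np.float64(0.11488962173461914))
block top (array([ 0.4361, -0.2663,  0.1638]), np.float64(0.06630897521972656))
scene tumbler [(0.93, [265.0, 192.0, 66.0, 73.0])]
top tumbler [(0.67, [260.0, 203.0, 82.0, 86.0])]
scene green 59 [295.9322 131.661 ]
top green 93 [138.5806 228.8172]
key (array([0.33 , 0.3  , 0.065]), np.float64(2.0))
bowl_in [0.5929 0.0223 0.0725] 0.005807321314095686
tumbler [('scene', (array([0.5879, 0.0215]), np.float64(0.17255228757858276))), ('top', (array([0.5916, 0.0217]), np.float64(0.2259455919265747)))]
key tri [0.5347 0.2923 0.0789] 0.006646173325348481
blue_0 [(0.69, array([-0.0626,  0.008 ])), (0.66, array([-0.0465,  0.0392])), (0.42, array([ 0.0405, -0.0539]))]
cream_0 [(0.71, array([-0.0083, -0.0498])), (0.63, array([-0.0557,  0.0123])), (0.59, array([ 0.033 , -0.0412])), (0.57, array([-0.0537, -0.0319])), (0.52, array([ 0.0632, -0.0073])), (0.49, array([-0.0005,  0.0619])), (0.43, array([0.0411, 0.0353]))]
```

arm_command(
  plan=[
    [[0,0,-8.32],[0,0,0],-1],
    [[0,0,-8.32],[0,0,0],-1],
    [[0,0,-8.32],[0,0,0],-1],
    [[0,0,-8.32],[0,0,0],-1],
    [[0,0,-8.32],[0,0,0],-1],
  ],
  grip_force=100,
)

```text
time: 2.5
tool_pos: [0.1748, -0.5478, 0.2313]
ee_rot: [2.726, 1.562, -0.0]
contact_force: [0.5, -0.4, -0.2]
finger_gap: 0.999
grasp_force: 0.0
```

arm_command(
  plan=[
    [[0,0,-8.32],[0,0,0],-1],
    [[0,0,-8.32],[0,0,0],-1],
    [[0,0,-8.32],[0,0,0],-1],
    [[0,0,-8.32],[0,0,0],-1],
    [[0,0,-8.32],[0,0,0],-1],
  ],
)

```text
time: 3.0
tool_pos: [0.1748, -0.5478, 0.2313]
ee_rot: [1.993, 2.428, -0.0]
contact_force: [0.4, -0.8, -0.1]
finger_gap: 0.998
grasp_force: 0.0
```

arm_command(
  plan=[
    [[0,0,0],[0.0226,0.031,0],-1],
    [[0,0,0],[0.0226,0.031,0],-1],
    [[0,0,0],[0.0226,0.031,0],-1],
    [[0,0,0],[0.0226,0.031,0],-1],
    [[0,0,0],[0.0226,0.031,0],-1],
  ],
)

```text
time: 3.5
tool_pos: [0.3065, -0.4064, 0.2314]
ee_rot: [2.001, 2.422, -0.0]
contact_force: [0.9, -0.8, -1.0]
finger_gap: 0.997
grasp_force: 0.0
```

arm_command(
  plan=[
    [[0,0,0],[0.0226,0.031,0],-1],
    [[0,0,0],[0.0226,0.031,0],-1],
    [[0,0,0],[0.0226,0.031,0],-1],
    [[0,0,0],[0.0226,0.031,0],-1],
    [[0,0,0],[0.0226,0.031,0],-1],
  ],
)

```text
time: 4.0
tool_pos: [0.4374, -0.2661, 0.2315]
ee_rot: [2.0, 2.422, -0.0]
contact_force: [1.1, 0.5, -0.1]
finger_gap: 0.998
grasp_force: 0.0
```

```bash
cat > st.py <<'E'
from h import *
from scipy.spatial.transform import Rotation as R
np.set_printoptions(precision=4,suppress=True)
def st():
    s=readout.get_state(); M=R.from_rotvec(s["ee_rot"]).as_matrix()
    print("t",round(s["time"],2),"p",s["tool_pos"],"f",s["contact_force"],"gap",round(s["finger_gap"],3),"gf",s["grasp_force"],"j",s["joints"],"\nz",M[:,2],"yawY",np.arctan2(M[1,1],M[0,1]))
    return s,M
def to(target):
    s,M=st(); print("shift",M.T@(np.array(target)-s["tool_pos"]))
E
python3 -c "
from st import *
to([.4364,-.2666,.127])
C=np.array([.5905,.0218])
for n,(x,y) in dict(A=(265,372),B=(190,413),C=(268,457),c1=(315,117),c2=(205,156),c3=(430,188),c4=(150,285),c5=(470,295),c6=(403,420)).items():
    p=atz('top',(155+y/6.316,210+x/6.316),.09)[:2]-C; print(n,p*1000,np.hypot(*p)*1000)
for rc in((186.7,269.5),): print(atz('scene',rc,.07))
print(atz('top',(201.4,259.5),.07))
"
```

```text
t 4.0 p [ 0.4374 -0.2661  0.2315] f [ 1.0974  0.4843 -0.1217] gap 0.998 gf 0.0 j [-0.6704  0.2483 -0.0986  1.2233 -0.0001  0.7104] 
z [ 0.0003 -0.0004 -1.    ] yawY 0.19005790190489721
shift [-0.0003 -0.0011  0.1045]
A [-31.3239  16.2433] 35.2850253585944
B [-45.2387  43.0881] 62.47493605288727
C [-61.6676  15.8754] 63.67825085959361
c1 [61.5267 -3.9638] 61.654218422010985
c2 [48.1379 36.0865] 60.1622294564438
c3 [ 33.9811 -44.6298] 56.09396982576834
c4 [ 1.2867 56.582 ] 56.596601359297416
c5 [ -5.6047 -57.5168] 57.78919506324955
c6 [-49.8817 -32.1223] 59.32983010628799
[0.5936 0.0266 0.07  ]
[0.5911 0.0205 0.07  ]
```

arm_command(
  plan=[
    [[0,0,0],[0,-0.001,0.045],-1],
    [[0,0,0],[0,0,0.04],-1],
    [[0,0,0],[0,0,0.019],-1],
    [[0,0,0],[0,0,0],1],
    [[0,0,0],[0,0,0],1],
  ],
)

```text
time: 4.5
tool_pos: [0.4355, -0.2676, 0.1278]
ee_rot: [-2.001, -2.422, 0.0]
contact_force: [-0.3, -0.1, -0.5]
finger_gap: 0.692
grasp_force: 0.0
```

arm_command(
  plan=[
    [[0,0,0],[0,0,0],1],
    [[0,0,0],[0,0,0],1],
    [[0,0,0],[0,0,0],1],
    [[0,0,0],[0,0,0],1],
    [[0,0,0],[0,0,0],1],
  ],
)

```text
time: 5.0
tool_pos: [0.4364, -0.2686, 0.1289]
ee_rot: [1.999, 2.419, -0.001]
contact_force: [-0.4, -0.0, 5.5]
finger_gap: 0.17
grasp_force: 97.8
```

```bash
python3 -c "
from st import *
st()
a=snap('scene')[180:270,105:225];b=snap('top')[230:310,340:440]
cv2.imwrite('pics/g1.png',np.hstack([cv2.resize(x,(400,310),interpolation=cv2.INTER_CUBIC) for x in(a,b)])[:,:,::-1])"
```

```text
t 5.0 p [ 0.4364 -0.2686  0.1289] f [-0.3689 -0.0062  5.5215] gap 0.17 gf 97.81686186790466 j [-0.6752  0.3049 -0.2961  0.9664 -0.0006  0.7057] 
z [ 0.0023 -0.0026 -1.    ] yawY 0.1899270539413414
```

View pics/g1.png

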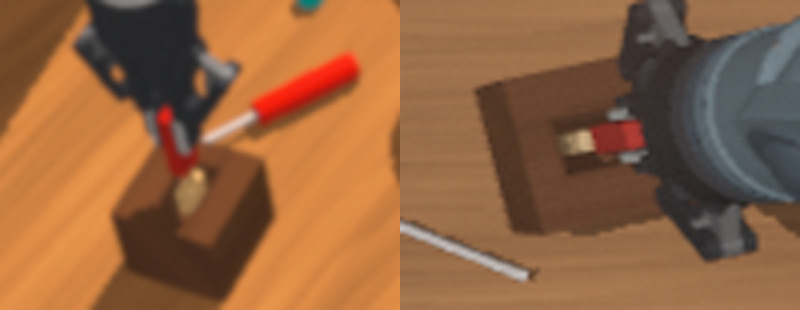

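Paddle is held: the gap is 14.5 mm, grip 98 N, and both views show it still upright. Now lifting it and carrying it over the bowl.

arm_command(
  plan=[
    [[0,0,0],[0,0,-0.02],1],
    [[0,0,0],[0,0,-0.03],1],
    [[0,0,0],[0,0,-0.03],1],
    [[0,0,0],[0,0,-0.03],1],
    [[0,0,0],[0,0,-0.027],1],
  ],
)

```text
time: 5.6
tool_pos: [0.4355, -0.2675, 0.266]
ee_rot: [2.0, 2.422, 0.0]
contact_force: [-0.6, -0.7, -0.1]
finger_gap: 0.173
grasp_force: 97.4
```

arm_command(
  plan=[
    [[0,0,0],[0.02,0.016,0],1],
    [[0,0,0],[0.028,0.0225,0],1],
    [[0,0,0],[0.028,0.0225,0],1],
    [[0,0,0],[0.028,0.0225,0],1],
    [[0,0,0],[0.028,0.0225,0],1],
  ],
)

```text
time: 6.1
tool_pos: [0.5151, -0.1166, 0.2645]
ee_rot: [2.001, 2.422, 0.0]
contact_force: [1.2, 0.4, -0.7]
finger_gap: 0.173
grasp_force: 97.5
```

arm_command(
  plan=[
    [[0,0,0],[0.028,0.0225,0],1],
    [[0,0,0],[0.028,0.0225,0],1],
    [[0,0,0],[0.028,0.0225,0],1],
    [[0,0,0],[0.026,0.021,0],1],
    [[0,0,0],[0.014,0.012,0],1],
  ],
)

```text
time: 6.6
tool_pos: [0.5906, 0.0254, 0.2641]
ee_rot: [-1.998, -2.424, -0.001]
contact_force: [0.2, -0.2, -0.5]
finger_gap: 0.171
grasp_force: 97.5
```

```bash
python3 -c "
from st import *
to([.5905,.0218,.26])
a=snap('scene')[100:250,190:340];b=snap('top')[140:260,180:340]
cv2.imwrite('pics/g2.png',np.hstack([cv2.resize(x,(400,400),interpolation=cv2.INTER_CUBIC) for x in(a,b)])[:,:,::-1])"
```

```text
t 6.6 p [0.5906 0.0254 0.2641] f [ 0.1687 -0.2342 -0.5353] gap 0.171 gf 97.54481434822083 j [-0.0647  0.4076  0.2103  1.3735  0.0007  1.3137] 
z [ 0.      0.0007 -1.    ] yawY 0.19235621517820675
shift [-0.0035 -0.0008  0.0041]
```

View pics/g2.png

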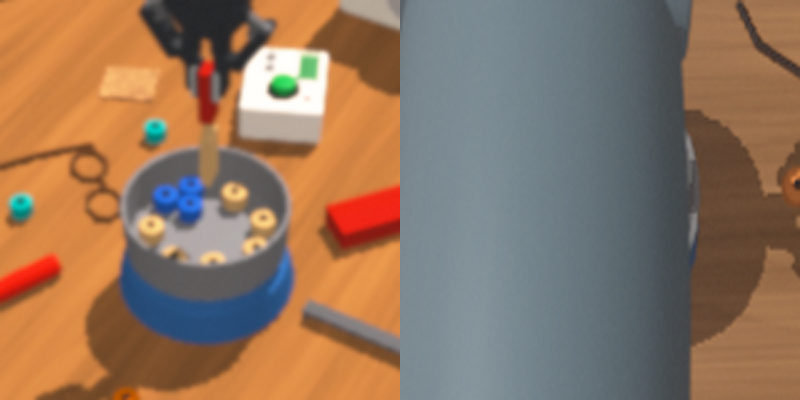

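Scene view: the paddle hangs over the bowl centre, clear of all beads. The top view is blocked by the arm. Lowering.

arm_command(
  plan=[
    [[0,0,0],[-0.003,0,0.025],1],
    [[0,0,0],[0,0,0.025],1],
    [[0,0,0],[0,0,0.018],1],
    [[0,0,0],[0,0,0.005],1],
    [[0,0,0],[0,0,0],1],
  ],
)

```text
time: 7.2
tool_pos: [0.5895, 0.0193, 0.1908]
ee_rot: [-2.001, -2.42, 0.002]
contact_force: [0.2, 0.3, -0.5]
finger_gap: 0.175
grasp_force: 97.6
```

arm_command(
  plan=[
    [[0,0,0],[0,0,0.0015],1],
    [[0,0,0],[0,0,0.0015],1],
    [[0,0,0],[0,0,0.001],1],
    [[0,0,0],[0,0,0],1],
  ],
)

```text
time: 7.6
tool_pos: [0.5907, 0.0199, 0.1877]
ee_rot: [2.0, 2.422, 0.001]
contact_force: [0.7, -0.9, -1.8]
finger_gap: 0.172
grasp_force: 97.6
```

arm_command(
  plan=[
    [[0,0,0],[0,0,0.001],1],
    [[0,0,0],[0,0,0.001],1],
    [[0,0,0],[0,0,0],1],
  ],
)

```text
time: 7.9
tool_pos: [0.5904, 0.02, 0.1851]
ee_rot: [-2.0, -2.422, 0.0]
contact_force: [0.2, 0.1, -0.5]
finger_gap: 0.176
grasp_force: 97.6
```

arm_command(
  plan=[
    [[0,0,0],[0,0,0.001],1],
    [[0,0,0],[0,0,0],1],
  ],
)

```text
time: 8.1
tool_pos: [0.5903, 0.02, 0.1841]
ee_rot: [-2.0, -2.422, 0.0]
contact_force: [-0.1, 0.6, -1.3]
finger_gap: 0.175
grasp_force: 97.6
```

arm_command(
  plan=[
    [[0,0,0],[0,0,0.001],1],
    [[0,0,0],[0,0,0],1],
  ],
)

```text
time: 8.3
tool_pos: [0.5906, 0.0199, 0.1837]
ee_rot: [2.0, 2.422, 0.0]
contact_force: [-0.8, 0.4, 2.5]
finger_gap: 0.17
grasp_force: 98.0
```

arm_command(
  plan=[
    [[0,0,0],[0,0,0.0005],1],
    [[0,0,0],[0,0,0],1],
  ],
)

```text
time: 8.5
tool_pos: [0.5907, 0.0199, 0.1832]
ee_rot: [2.0, 2.422, 0.001]
contact_force: [-0.3, -0.5, 3.9]
finger_gap: 0.171
grasp_force: 98.1
```

Contact reached at about 4 N. I'll lift 2.5 mm and drive the blade between the blue beads, then sweep one of them towards the middle.

arm_command(
  plan=[
    [[0,0,0],[0,0,-0.003],1],
    [[0,0,0],[-0.0022,-0.0121,0],1],
    [[0,0,0],[-0.0022,-0.0121,0],1],
    [[0,0,0],[0.0022,-0.0113,0],1],
    [[0,0,0],[0.0022,-0.0113,0],1],
  ],
)

```text
time: 9.0
tool_pos: [0.5439, 0.011, 0.1854]
ee_rot: [-2.001, -2.421, 0.001]
contact_force: [0.8, -0.5, -1.7]
finger_gap: 0.167
grasp_force: 97.6
```

arm_command(
  plan=[
    [[0,0,0],[0.008,0.0015,0],1],
    [[0,0,0],[0.008,0.0015,0],1],
    [[0,0,0],[0.008,0.0015,0],1],
    [[0,0,0],[0,0,0],1],
  ],
)

```text
time: 9.4
tool_pos: [0.5493, 0.0361, 0.1874]
ee_rot: [1.994, 2.417, 0.007]
contact_force: [6.1, -2.5, -0.2]
finger_gap: 0.173
grasp_force: 97.9
```

```bash
cat > see.py <<'E'
import sys
from st import *
C=np.array([.5905,.0218])
s,M=st(); print("TCP rel",(s["tool_pos"][:2]-C)*1000)
def beads(cam,im=None):
    if im is None: im=snap(cam)
    out={}
    for cls in("blue_0","cream_0"):
        L=[]
        for r in finder.regions_of(cam,cls):
            b=r["box"]; p=(atz(cam,(b[1],b[0]),.082)[:2]-C)*1000
            if np.hypot(*p)<85: L.append((round(r["score"],2),p.round().tolist(),round(b[2]),round(b[3])))
        out[cls]=L; print(cam,cls,L)
    return im
if __name__=="__main__":
    cam=sys.argv[1]; im=beads(cam)
    if len(sys.argv)>2:
        cr=im[150:250,200:320] if cam=="top" else im[135:225,205:325]
        cv2.imwrite(f"pics/{sys.argv[2]}.png",cv2.resize(cr,(720,600),interpolation=cv2.INTER_CUBIC)[:,:,::-1])
E
python3 see.py scene v1
```

```text
t 9.4 p [0.5493 0.0361 0.1874] f [ 6.1431 -2.5088 -0.2081] gap 0.173 gf 97.87166476249695 j [-0.0489  0.3349 -0.0948  1.1317 -0.0011  1.3307] 
z [ 0.0093 -0.0016 -1.    ] yawY 0.19120467541452615
TCP rel [-41.2083  14.3369]
scene blue_0 [(0.66, [-17.0, 16.0], 10, 10), (0.58, [-42.0, 57.0], 8, 4)]
scene cream_0 [(0.67, [5.0, 49.0], 13, 12), (0.43, [55.0, 33.0], 10, 12)]
```

View pics/v1.png

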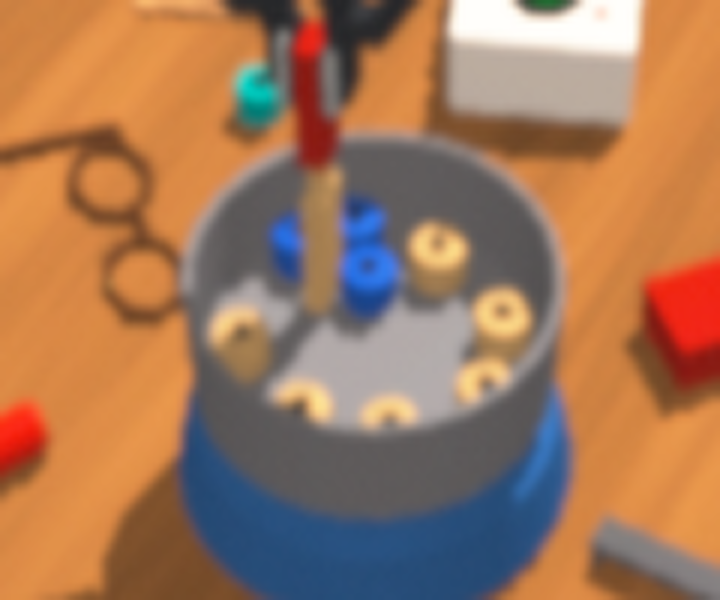

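The blade stands between the left blue bead (288,245) and the right one (368,275), with the third behind it (362,215). Sweeping the right one inward, then coming back to push the rear one along the wall.

arm_command(
  plan=[
    [[0,0,0],[-0.0016,0.008,0],1],
    [[0,0,0],[-0.0016,0.0085,0],1],
    [[0,0,0],[-0.0016,0.0085,0],1],
    [[0,0,0],[-0.0016,0.006,0],1],
    [[0,0,0],[0,0,0],1],
  ],
)

```text
time: 10.05
tool_pos: [0.5768, 0.0351, 0.1852]
ee_rot: [-2.0, -2.422, 0.001]
contact_force: [-0.3, -0.1, 0.0]
finger_gap: 0.174
grasp_force: 98.1
```

arm_command(
  plan=[
    [[0,0,0],[0.003,-0.015,0],1],
    [[0,0,0],[0.003,-0.015,0],1],
    [[0,0,0],[0.007,0,0],1],
    [[0,0,0],[0.007,0.0015,0],1],
    [[0,0,0],[0.006,0.001,0],1],
  ],
)

```text
time: 10.55
tool_pos: [0.5435, 0.0561, 0.1855]
ee_rot: [-1.999, -2.421, 0.001]
contact_force: [0.4, -1.0, -1.2]
finger_gap: 0.169
grasp_force: 98.8
```

```bash
python3 see.py scene
```

```text
t 10.55 p [0.5435 0.0561 0.1855] f [ 0.3761 -0.956  -1.2061] gap 0.169 gf 98.80463004112244 j [-0.0134  0.3372 -0.0967  1.1384  0.0004  1.3671] 
z [-0.0015  0.0004 -1.    ] yawY 0.19028877104036998
TCP rel [-47.043   34.3191]
scene blue_0 [(0.66, [-62.0, 14.0], 15, 14), (0.53, [7.0, 19.0], 9, 13), (0.43, [-26.0, 49.0], 8, 5)]
scene cream_0 [(0.63, [-0.0, 59.0], 8, 6), (0.54, [-51.0, -44.0], 11, 11), (0.4, [50.0, 31.0], 10, 10)]
```

arm_command(
  plan=[
    [[0,0,0],[-0.0196,-0.0038,0],1],
    [[0,0,0],[-0.0124,0.0221,0],1],
    [[0,0,0],[-0.0016,0.0084,0],1],
    [[0,0,0],[-0.0016,0.0084,0],1],
    [[0,0,0],[-0.0016,0.0084,0],1],
  ],
)

```text
time: 11.2
tool_pos: [0.594, 0.0279, 0.1856]
ee_rot: [-2.0, -2.422, 0.001]
contact_force: [0.4, 0.9, -0.7]
finger_gap: 0.172
grasp_force: 98.9
```

arm_command(
  plan=[
    [[0,0,0],[-0.0157,-0.003,0],1],
    [[0,0,0],[-0.0131,-0.0168,0],1],
    [[0,0,0],[-0.0052,-0.0153,0],1],
    [[0,0,0],[-0.0083,-0.0046,0],1],
    [[0,0,0],[-0.0059,-0.0011,0],1],
  ],
)

```text
time: 11.7
tool_pos: [0.5625, -0.0285, 0.186]
ee_rot: [2.001, 2.421, -0.0]
contact_force: [-0.5, -0.8, -1.2]
finger_gap: 0.169
grasp_force: 99.0
```

```bash
python3 see.py scene
```

```text
t 11.7 p [ 0.5625 -0.0285  0.186 ] f [-0.4802 -0.8277 -1.1515] gap 0.169 gf 98.97260427474976 j [-0.163   0.3688 -0.0493  1.1525 -0.0003  1.2182] 
z [ 0.0001 -0.0003 -1.    ] yawY 0.18954564231964321
TCP rel [-28.0444 -50.2728]
scene blue_0 [(0.45, [-32.0, 48.0], 8, 8), (0.45, [21.0, 28.0], 9, 9)]
scene cream_0 [(0.71, [-2.0, 0.0], 65, 61), (0.55, [-2.0, 58.0], 11, 10)]
```

arm_command(
  plan=[
    [[0,0,0],[0.0041,-0.0053,0],1],
    [[0,0,0],[0.0041,-0.0053,0],1],
    [[0,0,0],[-0.0082,0.0107,0],1],
    [[0,0,0],[-0.0055,0.009,0],1],
    [[0,0,0],[-0.0035,0.0095,0],1],
  ],
)

```text
time: 12.35
tool_pos: [0.583, -0.0327, 0.1858]
ee_rot: [-2.0, -2.422, 0.0]
contact_force: [0.2, 0.7, -1.1]
finger_gap: 0.173
grasp_force: 98.8
```

arm_command(
  plan=[
    [[0,0,0],[-0.0025,0.0095,0],1],
    [[0,0,0],[-0.001,0.01,0],1],
    [[0,0,0],[0.0015,0.0095,0],1],
    [[0,0,0],[0.002,0.0055,0],1],
    [[0,0,0],[0,0,0],1],
  ],
)

```text
time: 12.85
tool_pos: [0.6172, -0.0257, 0.1855]
ee_rot: [-1.999, -2.423, -0.0]
contact_force: [-0.7, 0.1, -1.2]
finger_gap: 0.175
grasp_force: 98.8
```

```bash
python3 see.py scene v2
```

```text
t 12.85 p [ 0.6172 -0.0257  0.1855] f [-0.6599  0.1203 -1.192 ] gap 0.175 gf 98.83547186851501 j [-0.1443  0.48    0.1201  1.211   0.0001  1.2354] 
z [-0.      0.0001 -1.    ] yawY 0.19105158456403964
TCP rel [ 26.7037 -47.4837]
scene blue_0 [(0.56, [15.0, 26.0], 12, 10)]
scene cream_0 [(0.59, [51.0, 30.0], 14, 8), (0.48, [2.0, 60.0], 10, 8)]
```

View pics/v2.png

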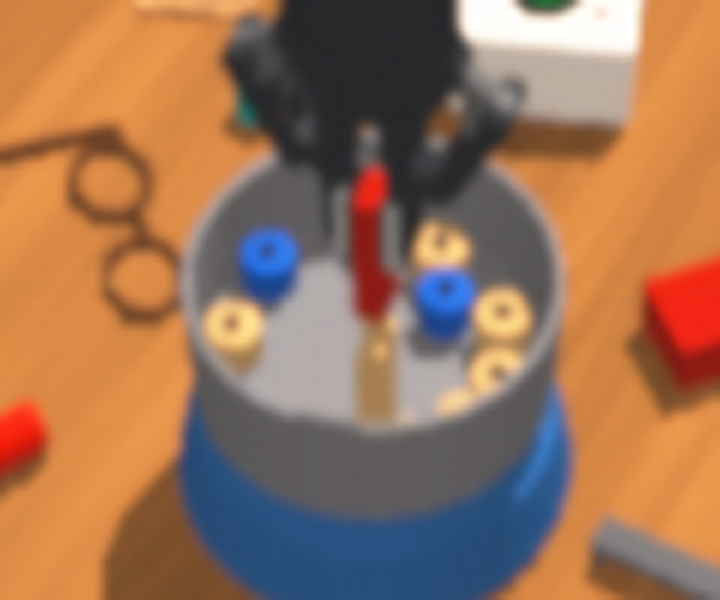

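The blade at (375,380) has pushed the chain of cream beads round. The blue ones are at (268,260) and (445,300), and the third is hidden behind the gripper. Next I push the two remaining cream beads on the left side.

arm_command(
  plan=[
    [[0,0,0],[0.0215,-0.006,0],1],
    [[0,0,0],[0.0183,-0.0107,0],1],
    [[0,0,0],[0.0139,-0.0085,0],1],
    [[0,0,0],[0.0118,0.0023,0],1],
    [[0,0,0],[0.0118,0.0023,0],1],
  ],
)

```text
time: 13.5
tool_pos: [0.5819, 0.0462, 0.1861]
ee_rot: [2.001, 2.421, 0.0]
contact_force: [-0.1, -0.0, -0.1]
finger_gap: 0.17
grasp_force: 98.8
```

arm_command(
  plan=[
    [[0,0,0],[0.0088,0.0017,0],1],
    [[0,0,0],[0.0069,0.0013,0],1],
    [[0,0,0],[-0.0015,0.0079,0],1],
    [[0,0,0],[-0.0015,0.0079,0],1],
    [[0,0,0],[-0.0025,0.0077,0],1],
  ],
)

```text
time: 14.0
tool_pos: [0.6049, 0.058, 0.1851]
ee_rot: [2.001, 2.421, -0.012]
contact_force: [-4.8, -8.1, 2.0]
finger_gap: 0.17
grasp_force: 99.0
```

```bash
python3 see.py scene
```

```text
t 14.0 p [0.6049 0.058  0.1851] f [-4.8348 -8.1447  1.9656] gap 0.17 gf 98.97320866584778 j [-0.0056  0.4636  0.0928  1.2043 -0.0063  1.3762] 
z [-0.0044 -0.0063 -1.    ] yawY 0.1890132125573631
TCP rel [14.379  36.1556]
scene blue_0 [(0.58, [39.0, 14.0], 10, 11)]
scene cream_0 [(0.61, [51.0, 26.0], 10, 5), (0.44, [27.0, 58.0], 10, 10), (0.42, [-56.0, -40.0], 13, 9)]
```

arm_command(
  plan=[
    [[0,0,0],[-0.015,-0.008,0],1],
    [[0,0,0],[0,0,-0.03],1],
    [[0,0,0],[0,0,-0.045],1],
    [[0,0,0],[-0.04,-0.01,0],1],
    [[0,0,0],[-0.045,-0.01,0],1],
  ],
)

```text
time: 14.65
tool_pos: [0.5993, -0.0436, 0.2632]
ee_rot: [1.994, 2.421, 0.006]
contact_force: [0.2, -0.4, -0.7]
finger_gap: 0.17
grasp_force: 99.2
```

arm_command(
  plan=[
    [[0,0,0],[-0.045,-0.01,0],1],
    [[0,0,0],[-0.045,-0.01,0],1],
    [[0,0,0],[-0.045,-0.01,0],1],
    [[0,0,0],[-0.02,0,0],1],
  ],
)

```text
time: 15.05
tool_pos: [0.5966, -0.2061, 0.2608]
ee_rot: [2.006, 2.416, -0.0]
contact_force: [0.9, 0.3, -0.5]
finger_gap: 0.173
grasp_force: 99.1
```

```bash
python3 see.py top v3
```

```text
t 15.05 p [ 0.5966 -0.2061  0.2608] f [ 0.8611  0.2709 -0.5008] gap 0.173 gf 99.14231300354004 j [-0.4327  0.4966  0.3404  1.413  -0.0007  0.9532] 
z [ 0.0012 -0.0013 -1.    ] yawY 0.18491058683042694
TCP rel [   6.1423 -227.9064]
top blue_0 [(0.67, [35.0, 11.0], 16, 11), (0.49, [-34.0, 58.0], 15, 16), (0.48, [-67.0, 10.0], 6, 14), (0.27, [17.0, 64.0], 13, 11)]
top cream_0 [(0.69, [19.0, 59.0], 13, 10), (0.65, [41.0, -52.0], 13, 15), (0.54, [60.0, 23.0], 10, 11), (0.49, [55.0, -31.0], 8, 14), (0.41, [-60.0, -38.0], 11, 17)]
```

View pics/v3.png

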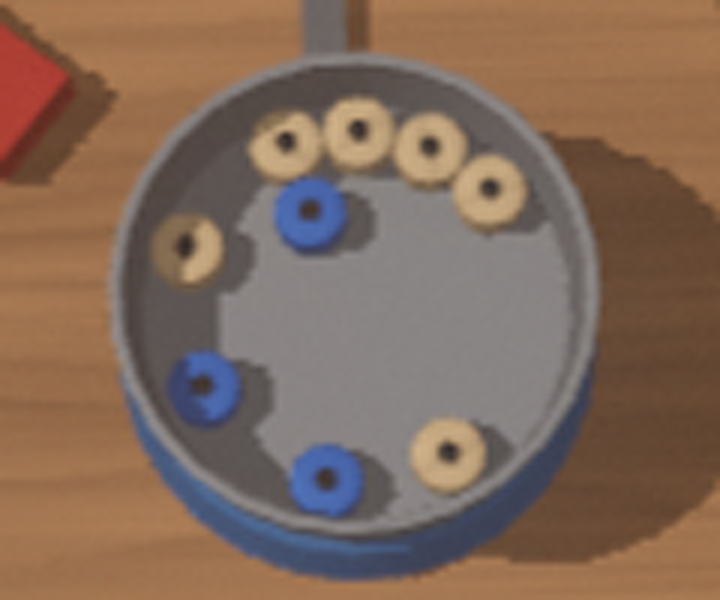

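Top view: all nine beads are in the bowl. The blue ones are well apart at (310,208), (203,384) and (325,480). Working out the shifts from the hole pixels.

```bash
python3 -c "
from st import *
f=lambda x,y,s,r0,c0:(atz('top',(r0+y/s-.4,c0+x/s-.4),.09)[:2]-[.5905,.0218])*1000
n={k:f(*v,6,150,200) for k,v in dict(A=(310,208),B=(203,384),C=(325,480),c2=(286,142),c1=(359,130),c3=(430,147),c5=(489,190),c4=(188,245),c6=(448,453)).items()}
o={k:f(*v,6.316,155,210) for k,v in dict(A=(265,372),B=(190,413),C=(268,457),c1=(315,117),c2=(205,156),c3=(430,188),c4=(150,285),c5=(470,295),c6=(403,420)).items()}
for k in n: print(k,n[k],np.linalg.norm(n[k]-o[k]))
for a,b in('AB','BC','CA'): print(a,b,np.linalg.norm(n[a]-n[b]))
"
```

```text
A [36.8819 16.2625] 67.27868611453943
B [-29.4645  57.72  ] 20.238901901427074
C [-66.7687  13.0238] 7.0788296632396115
c2 [62.9554 24.8233] 18.431369382608956
c1 [66.8863 -3.0989] 4.390011589490376
c3 [ 59.4279 -29.9485] 28.111261997060982
c5 [ 41.9589 -51.7887] 46.8732423786554
c4 [23.8463 62.648 ] 22.22566679767797
c6 [-58.0016 -32.8792] 9.189324807565017
A B 78.2341048564761
B C 58.21809534456941
C A 103.7011832346548
```

Cream c1 (4 mm) and c6 (9 mm) have not moved enough, so I'm going back in to nudge them.

arm_command(
  plan=[
    [[0,0,0],[0.04,0.0045,0],1],
    [[0,0,0],[0.04,0.0045,0],1],
    [[0,0,0],[0.04,0.0045,0],1],
    [[0,0,0],[0.04,0.0045,0],1],
    [[0,0,0],[0.04,0.0045,0],1],
  ],
)

```text
time: 15.7
tool_pos: [0.581, 0.0027, 0.2611]
ee_rot: [1.999, 2.424, 0.002]
contact_force: [-0.0, 0.0, -0.3]
finger_gap: 0.17
grasp_force: 99.1
```

arm_command(
  plan=[
    [[0,0,0],[0,0,0],1],
    [[0,0,0],[0,0,0.025],1],
    [[0,0,0],[0,0,0.025],1],
    [[0,0,0],[0,0,0.02],1],
    [[0,0,0],[0,0,0.003],1],
  ],
)

```text
time: 16.2
tool_pos: [0.5794, 0.0006, 0.1852]
ee_rot: [-1.997, -2.42, 0.004]
contact_force: [-0.6, 0.3, -0.9]
finger_gap: 0.171
grasp_force: 99.0
```

```bash
python3 -c "
from st import *
to([.5905-.028,.0218-.050,.186])"
```

```text
t 16.2 p [0.5794 0.0006 0.1852] f [-0.5517  0.3324 -0.8814] gap 0.171 gf 99.0169358253479 j [-0.1086  0.406   0.0041  1.1737  0.0003  1.2712] 
z [-0.0048  0.0008 -1.    ] yawY 0.19097762377510133
shift [-0.025  -0.0221 -0.0007]
```

arm_command(
  plan=[
    [[0,0,0],[-0.0125,-0.011,0],1],
    [[0,0,0],[-0.0125,-0.011,0],1],
    [[0,0,0],[0.0035,-0.0075,0],1],
    [[0,0,0],[0.0046,-0.0083,0],1],
    [[0,0,0],[0,0,0],1],
  ],
)

```text
time: 16.7
tool_pos: [0.5463, -0.0235, 0.1886]
ee_rot: [2.001, 2.422, 0.001]
contact_force: [-0.4, -0.5, -1.1]
finger_gap: 0.17
grasp_force: 98.9
```

arm_command(
  plan=[
    [[0,0,0],[-0.0062,0.011,0],1],
    [[0,0,0],[-0.0049,0.0255,0],1],
    [[0,0,0],[-0.0049,0.0255,0],1],
    [[0,0,0],[0.0008,0.0063,0],1],
    [[0,0,0],[0.0016,0.0074,0],1],
  ],
)

```text
time: 17.2
tool_pos: [0.6246, -0.0224, 0.1877]
ee_rot: [-2.0, -2.422, 0.0]
contact_force: [0.2, -0.6, -0.7]
finger_gap: 0.171
grasp_force: 99.1
```

arm_command(
  plan=[
    [[0,0,0],[0.0038,0.0068,0],1],
    [[0,0,0],[0.0038,0.0068,0],1],
    [[0,0,0],[0,0,0],1],
  ],
)

```text
time: 17.5
tool_pos: [0.6366, -0.0118, 0.1878]
ee_rot: [-1.999, -2.423, -0.0]
contact_force: [0.6, 0.3, -0.3]
finger_gap: 0.174
grasp_force: 99.1
```

```bash
python3 see.py scene
```

```text
t 17.5 p [ 0.6366 -0.0118  0.1878] f [ 0.5779  0.323  -0.3018] gap 0.174 gf 99.06886696815491 j [-0.1182  0.5192  0.1894  1.2409  0.0002  1.2613] 
z [ 0.0002  0.0002 -1.    ] yawY 0.19129579028129595
TCP rel [ 46.0946 -33.5584]
scene blue_0 []
scene cream_0 [(0.44, [-63.0, -22.0], 12, 12), (0.41, [53.0, 41.0], 9, 6)]
```

arm_command(
  plan=[
    [[0,0,0],[0.004,-0.014,0],1],
    [[0,0,0],[0,0,-0.03],1],
    [[0,0,0],[0,0,-0.045],1],
    [[0,0,0],[-0.04,-0.012,0],1],
    [[0,0,0],[-0.045,-0.012,0],1],
  ],
)

```text
time: 18.15
tool_pos: [0.6154, -0.0994, 0.2655]
ee_rot: [1.993, 2.422, 0.004]
contact_force: [0.2, -0.9, -0.9]
finger_gap: 0.168
grasp_force: 99.2
```

arm_command(
  plan=[
    [[0,0,0],[-0.045,-0.02,0],1],
    [[0,0,0],[-0.045,-0.02,0],1],
    [[0,0,0],[-0.02,-0.02,0],1],
  ],
)

```text
time: 18.45
tool_pos: [0.5755, -0.223, 0.2626]
ee_rot: [2.004, 2.418, -0.002]
contact_force: [0.6, 0.6, -0.6]
finger_gap: 0.169
grasp_force: 99.2
```

```bash
python3 see.py top v4; python3 -c "from st import *; to([.4364,-.2686,.2639])"
```

```text
t 18.45 p [ 0.5755 -0.223   0.2626] f [ 0.5834  0.6148 -0.6427] gap 0.169 gf 99.16879177093506 j [-0.4717  0.4646  0.2942  1.3991 -0.0013  0.9125] 
z [ 0.0005 -0.0017 -1.    ] yawY 0.18661399555060895
TCP rel [ -15.0168 -244.7699]
top blue_0 [(0.67, [33.0, 9.0], 15, 13)]
top cream_0 [(0.67, [-69.0, -22.0], 12, 15), (0.66, [62.0, -21.0], 12, 12), (0.66, [12.0, 66.0], 14, 9), (0.5, [59.0, 30.0], 10, 12)]
t 18.6 p [ 0.5752 -0.2206  0.2631] f [ 1.1393  0.9412 -1.0265] gap 0.173 gf 98.93370151519775 j [-0.4693  0.463   0.2929  1.4003  0.0002  0.9152] 
z [ 0.0004 -0.     -1.    ] yawY 0.18635629792044042
shift [-0.0214 -0.1453 -0.0009]
```

View pics/v4.png

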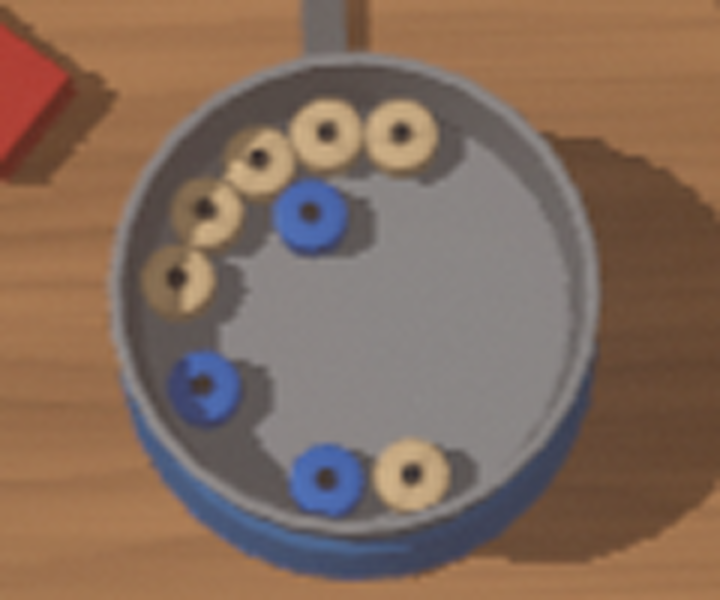

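Top view: the blue beads are at (310,210), (203,385) and (325,478). The cream chain has moved well round, and the lone cream bead is at (411,474). Checking the shifts.

```bash
python3 -c "
from st import *
f=lambda x,y,s,r0,c0:(atz('top',(r0+y/s-.4,c0+x/s-.4),.09)[:2]-[.5905,.0218])*1000
n={k:f(*v,6,150,200) for k,v in dict(A=(310,210),B=(203,385),C=(325,478),c2=(205,209),c1=(258,157),c3=(326,131),c5=(401,132),c4=(177,278),c6=(411,474)).items()}
o={k:f(*v,6.316,155,210) for k,v in dict(A=(265,372),B=(190,413),C=(268,457),c1=(315,117),c2=(205,156),c3=(430,188),c4=(150,285),c5=(470,295),c6=(403,420)).items()}
for k in n: print(k,n[k],np.linalg.norm(n[k]-o[k]))
for a,b in('AB','BC','CA'): print(a,b,np.linalg.norm(n[a]-n[b]))
"
```

```text
A [36.1041 16.2799] 66.50068356607554
B [-29.8426  57.7252] 19.96683482644069
C [-66.0242  13.0063] 6.467563611990501
c2 [37.6264 56.0339] 22.242248459194666
c1 [57.3673 35.5929] 39.00640233034144
c3 [66.8507  9.4891] 62.07333858719773
c5 [ 65.6423 -19.0849] 79.71073191126328
c4 [11.2365 66.951 ] 13.07478418306684
c6 [-65.4442 -18.9035] 20.60404045134198
A B 77.88884727784239
B C 57.52303436341895
C A 102.18077120649444
```

All conditions are met, so I'm returning the paddle to the block.

arm_command(
  plan=[
    [[0,0,0],[-0.005,-0.036,0],1],
    [[0,0,0],[-0.005,-0.036,0],1],
    [[0,0,0],[-0.005,-0.036,0],1],
    [[0,0,0],[-0.006,-0.037,0],1],
    [[0,0,0],[0,0,0],1],
  ],
)

```text
time: 19.1
tool_pos: [0.4349, -0.2664, 0.2632]
ee_rot: [-2.002, -2.419, 0.001]
contact_force: [1.1, 0.3, -0.4]
finger_gap: 0.172
grasp_force: 99.0
```

```bash
python3 -c "
from st import *
to([.4364,-.2686,.15])
for c in('scene','top'):
    im=snap(c)
    print([(round(r['score'],2),np.round(r['pixel'],1),atz(c,r['pixel'],.15)) for r in finder.landmark_of(c,'paddle')],'expect',proj(c,[.4364,-.2666,.15]))
a=snap('scene')[150:270,100:220];b=snap('top')[230:310,340:440]
cv2.imwrite('pics/g3.png',np.hstack([cv2.resize(x,(400,400),interpolation=cv2.INTER_CUBIC) for x in(a,b)])[:,:,::-1])"
```

```text
t 19.1 p [ 0.4349 -0.2664  0.2632] f [ 1.0872  0.2601 -0.3612] gap 0.172 gf 99.0271246433258 j [-0.6735  0.2381 -0.0301  1.3037 -0.0009  0.7093] 
z [-0.0014 -0.     -1.    ] yawY 0.18796056682966744
shift [-0.0025  0.0012  0.1132]
[(0.91, array([211.7, 157.8]), array([ 0.433 , -0.2585,  0.15  ])), (0.16, array([187.2, 267.5]), array([ 0.6296, -0.0439,  0.15  ]))] expect [214.3113 156.7931]
[(0.55, array([261.5, 396.1]), array([ 0.4422, -0.2565,  0.15  ]))] expect [264.2303 401.2637]
```

View pics/g3.png

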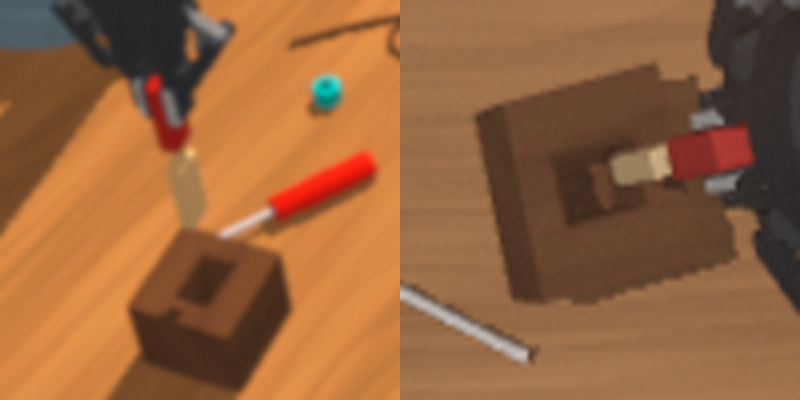

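The picture suggests the foot sits a few millimetres towards +y. I'll measure the tilt by fitting the pale blade and red grip in both views.

```bash
cat > tilt.py <<'E'
from fit import *
from st import *
s,M=st(); tcp=s["tool_pos"]; yaw=.188
ms={}
for c in("scene","top"):
    im=snap(c); r=[r for r in finder.regions_of(c,"paddle")][0]; print(c,r["score"],r["box"],r["mask"].sum())
    I=im.astype(int); h=cv2.cvtColor(im,cv2.COLOR_RGB2HSV).astype(int)
    pr=proj(c,[tcp[0],tcp[1],tcp[2]-.08]); 
    dil=cv2.dilate(r["mask"].astype(np.uint8),np.ones((3,3)))>0
    red=(I[...,0]>2.2*I[...,1])&(I[...,0]>90)
    ms[c]=r["mask"]&~red     # neck+blade
    print("nonred",ms[c].sum())
ex=np.array([np.cos(yaw),np.sin(yaw),0]);ey=np.array([-np.sin(yaw),np.cos(yaw),0])
def pts(p,dz=.1139):
    ax=np.array([0,0,1.])-p[2]*ey-p[3]*ex; ax/=np.linalg.norm(ax)   # p2: foot shift toward +ey per unit length
    g=np.array([tcp[0]+p[0],tcp[1]+p[1],tcp[2]+.01]); f=g-ax*.124
    return np.array([f+ax*z+sx*.006*ex+sy*w*ey for z,w in((0,.013),(.064,.013),(.082,.006)) for sx in(-1,1) for sy in(-1,1)]),f
for k in(("scene",),("top",),("scene","top")):
    x,v=fit(cost({c:ms[c] for c in k},lambda p:pts([0,0,p[0],p[1]])[0]),[0,0],[.05,.05])
    print(k,"tilt",x,v,"foot-tcp",pts([0,0,*x])[1]-tcp)
E
python3 tilt.py
```

```text
t 19.4 p [ 0.4391 -0.2663  0.2628] f [-0.4566 -0.7538 -0.9382] gap 0.172 gf 99.02932405471802 j [-0.669   0.2438 -0.0237  1.3027  0.0003  0.7099] 
z [ 0.0006 -0.0002 -1.    ] yawY 0.19193850914172486
scene 0.65 [150.9, 196.4, 12.9, 41.9] 298
nonred 197
top 0.55 [388.6, 267.0, 54.5, 50.4] 1850
nonred 1850
('scene',) tilt [ 0.0369 -0.018 ] 0.38505876064300537 foot-tcp [-0.003   0.0041 -0.1139]
('top',) tilt [0.8427 0.3835] 0.7762263417243958 foot-tcp [ 0.02    0.0818 -0.081 ]
('scene', 'top') tilt [ 0.0354 -0.0266] 1.3665153980255127 foot-tcp [-0.0041  0.0037 -0.1139]
```

arm_command(
  plan=[
    [[0,0,0],[-0.005,-0.001,0.02],1],
    [[0,0,0],[0,0,0.025],1],
    [[0,0,0],[0,0,0.022],1],
    [[0,0,0],[0,0,0.006],1],
    [[0,0,0],[0,0,0.006],1],
  ],
)

```text
time: 20.1
tool_pos: [0.4378, -0.2718, 0.1835]
ee_rot: [-2.0, -2.422, 0.0]
contact_force: [0.2, 0.3, -0.1]
finger_gap: 0.171
grasp_force: 99.0
```

arm_command(
  plan=[
    [[0,0,0],[0,0,0.006],1],
    [[0,0,0],[0,0,0.006],1],
    [[0,0,0],[0,0,0],1],
  ],
)

```text
time: 20.4
tool_pos: [0.4377, -0.2719, 0.1715]
ee_rot: [-2.0, -2.422, 0.0]
contact_force: [-0.7, -0.0, -0.7]
finger_gap: 0.172
grasp_force: 99.0
```

The foot is inside the well with no contact force, so I continue down.

arm_command(
  plan=[
    [[0,0,0],[0,0,0.012],1],
    [[0,0,0],[0,0,0.012],1],
    [[0,0,0],[0,0,0.01],1],
    [[0,0,0],[0,0,0.005],1],
    [[0,0,0],[0,0,0],1],
  ],
)

```text
time: 20.9
tool_pos: [0.437, -0.2713, 0.1315]
ee_rot: [-1.999, -2.42, 0.0]
contact_force: [-0.9, 0.6, -0.7]
finger_gap: 0.169
grasp_force: 99.0
```

arm_command(
  plan=[
    [[0,0,0],[0,0,0.0015],1],
    [[0,0,0],[0,0,0],1],
  ],
)

```text
time: 21.1
tool_pos: [0.438, -0.2721, 0.1315]
ee_rot: [2.0, 2.422, -0.0]
contact_force: [0.0, -0.8, -0.3]
finger_gap: 0.174
grasp_force: 99.0
```

arm_command(
  plan=[
    [[0,0,0],[0,0,0.001],1],
    [[0,0,0],[0,0,0],1],
  ],
)

```text
time: 21.3
tool_pos: [0.4379, -0.2721, 0.1305]
ee_rot: [2.0, 2.422, -0.0]
contact_force: [-0.6, 1.2, -0.2]
finger_gap: 0.171
grasp_force: 99.0
```

arm_command(
  plan=[
    [[0,0,0],[0,0,0.001],1],
    [[0,0,0],[0,0,0],1],
  ],
)

```text
time: 21.5
tool_pos: [0.4378, -0.272, 0.1293]
ee_rot: [2.0, 2.422, -0.0]
contact_force: [-0.2, 0.9, -0.3]
finger_gap: 0.174
grasp_force: 99.0
```

arm_command(
  plan=[
    [[0,0,0],[0,0,0.001],1],
    [[0,0,0],[0,0,0],1],
  ],
)

```text
time: 21.7
tool_pos: [0.438, -0.2722, 0.1289]
ee_rot: [2.0, 2.422, -0.0]
contact_force: [-0.5, 0.1, 3.7]
finger_gap: 0.172
grasp_force: 99.7
```

arm_command(
  plan=[
    [[0,0,0],[0,0,0],0.3],
    [[0,0,0],[0,0,0],-0.2],
    [[0,0,0],[0,0,0],-1],
    [[0,0,0],[0,0,0],-1],
    [[0,0,0],[0,0,0],-1],
  ],
)

```text
time: 22.2
tool_pos: [0.4377, -0.272, 0.1282]
ee_rot: [-2.001, -2.422, 0.0]
contact_force: [0.1, 0.1, -0.2]
finger_gap: 0.99
grasp_force: 0.0
```

arm_command(
  plan=[
    [[0,0,0],[0,0,0],-1],
    [[0,0,0],[0,0,-0.02],-1],
    [[0,0,0],[0,0,-0.04],-1],
    [[0,0,0],[0,0,-0.045],-1],
    [[0,0,0],[0,0,0],-1],
  ],
)

```text
time: 22.7
tool_pos: [0.4407, -0.2743, 0.2396]
ee_rot: [1.993, 2.414, 0.0]
contact_force: [1.2, -0.4, 0.8]
finger_gap: 1.003
grasp_force: 0.0
```

```bash
python3 -c "
from fit import *
from st import *
st()
ims={c:snap(c) for c in('scene','top')}
red={}
for c,rc in(('scene',(220,157)),('top',(265,397))):
    I=ims[c].astype(int); w=np.zeros((384,512),bool); w[rc[0]-18:rc[0]+18,rc[1]-18:rc[1]+18]=1
    red[c]=(I[...,0]>2.2*I[...,1])&(I[...,0]>2.2*I[...,2])&(I[...,0]>90)&w; print(c,red[c].sum(),np.argwhere(red[c]).mean(0))
print(fit(cost(red,lambda p:boxpts(p[0],p[1],.19,.016,.024,p[2]-.064,p[2])),[.436,-.267,.161],[.006,.006,.01]))
g={}
for c,rc in(('scene',(131,296)),('top',(230,140))):
    I=ims[c].astype(int); w=np.zeros((384,512),bool); w[rc[0]-12:rc[0]+12,rc[1]-12:rc[1]+12]=1
    m=((I[...,1]>1.5*I[...,0])&(I[...,1]>1.4*I[...,2])&w).astype(np.uint8)
    n,l,s,ce=cv2.connectedComponentsWithStats(m); k=1+s[1:,4].argmax(); g[c]=l==k; print(c,s[k],ce[k][::-1],atz(c,ce[k][::-1],.06))
    print([(round(r['score'],2),r['pixel'],atz(c,r['pixel'],.065)) for r in finder.landmark_of(c,'key_top')])
for k in(['scene'],['top'],['scene','top']): print(k,fit(cost({c:g[c] for c in k},lambda p:cylpts(p[0],p[1],.016,.05,.065)),[.535,.29],[.01,.01]))
"
```

```text
t 22.7 p [ 0.4407 -0.2743  0.2396] f [ 1.1966 -0.4158  0.7765] gap 1.003 gf 0.0 j [-0.679   0.2506 -0.0747  1.2343 -0.      0.7017] 
z [ 0.0087 -0.0071 -0.9999] yawY 0.19019867661914758
scene 193 [221.0725 157.2694]
top 152 [263.2697 399.2895]
(array([ 0.4393, -0.2702,  0.1598]), np.float64(0.3832322359085083))
scene [292 128   9   8  61] [131.6557 295.8525] [0.5365 0.2912 0.06  ]
[(0.38, [127.2, 299.3], array([0.5382, 0.3113, 0.065 ]))]
top [132 223  13  14 135] [229.4074 138.1111] [0.5355 0.3007 0.06  ]
[(0.49, [227.9, 137.1], array([0.5384, 0.3017, 0.065 ]))]
['scene'] (array([0.5331, 0.2964]), np.float64(0.3063254952430725))
['top'] (array([0.5354, 0.3015]), np.float64(0.27379751205444336))
['scene', 'top'] (array([0.5346, 0.2987]), np.float64(0.6028120517730713))
```

The paddle stands upright, and the key is at about (0.535, 0.300). Moving there with the fingers shut.

arm_command(
  plan=[
    [[0,0,0],[0.04,0.0145,0],1],
    [[0,0,0],[0.042,0.0155,0],1],
    [[0,0,0],[0.042,0.0155,0],1],
    [[0,0,0],[0.042,0.0155,0],1],
    [[0,0,0],[0.042,0.0155,0],1],
  ],
  grip_force=40,
)

```text
time: 23.4
tool_pos: [0.4723, -0.0513, 0.2314]
ee_rot: [-1.999, -2.419, 0.002]
contact_force: [1.1, -1.0, -0.7]
finger_gap: 0.144
grasp_force: 0.0
```

arm_command(
  plan=[
    [[0,0,0],[0.042,0.0155,0],1],
    [[0,0,0],[0.042,0.0155,0],1],
    [[0,0,0],[0.042,0.0155,0],1],
    [[0,0,0],[0.042,0.0155,0],1],
    [[0,0,0],[0.042,0.0155,0],1],
  ],
)

```text
time: 23.9
tool_pos: [0.5088, 0.1693, 0.2313]
ee_rot: [-1.999, -2.421, 0.005]
contact_force: [1.5, -0.5, 0.5]
finger_gap: -0.0
grasp_force: 0.0
```

arm_command(
  plan=[
    [[0,0,0],[0.042,0.0155,0],1],
    [[0,0,0],[0.042,0.0155,0],1],
    [[0,0,0],[0.042,0.0155,0],1],
    [[0,0,0],[0,0,0],1],
    [[0,0,0],[0,0,0],1],
  ],
)

```text
time: 24.4
tool_pos: [0.5307, 0.3004, 0.2309]
ee_rot: [-1.997, -2.423, 0.006]
contact_force: [0.4, -0.4, 0.3]
finger_gap: 0.002
grasp_force: 0.0
```

```bash
python3 -c "
from st import *
to([.535,.300,.075])"
```

```text
t 24.4 p [0.5307 0.3004 0.2309] f [ 0.4238 -0.3924  0.2816] gap 0.002 gf 0.0 j [ 0.4114  0.4555  0.1985  1.318  -0.0006  1.7902] 
z [-0.0036 -0.0022 -1.    ] yawY 0.19204339492345318
shift [-0.001   0.0047  0.1559]
```

arm_command(
  plan=[
    [[0,0,0],[-0.001,0.0045,0.04],1],
    [[0,0,0],[0,0,0.045],1],
    [[0,0,0],[0,0,0.045],1],
    [[0,0,0],[0,0,0.02],1],
    [[0,0,0],[0,0,0],1],
  ],
)

```text
time: 24.9
tool_pos: [0.5325, 0.2965, 0.0787]
ee_rot: [-2.0, -2.417, 0.014]
contact_force: [-0.6, -0.9, -0.8]
finger_gap: -0.001
grasp_force: 0.0
```

arm_command(
  plan=[
    [[0,0,0],[0,0,0.005],1],
    [[0,0,0],[0,0,0.003],1],
    [[0,0,0],[0,0,0.002],1],
    [[0,0,0],[0,0,0],1],
  ],
)

```text
time: 25.3
tool_pos: [0.5372, 0.3002, 0.0742]
ee_rot: [2.0, 2.421, 0.002]
contact_force: [0.0, 1.0, 0.5]
finger_gap: -0.006
grasp_force: 0.0
```

arm_command(
  plan=[
    [[0,0,0],[0,0,0.002],1],
    [[0,0,0],[0,0,0.002],1],
    [[0,0,0],[0,0,0],1],
  ],
)

```text
time: 25.6
tool_pos: [0.5363, 0.3, 0.0691]
ee_rot: [-2.0, -2.422, 0.001]
contact_force: [0.5, 0.8, 0.0]
finger_gap: -0.001
grasp_force: 0.0
```

arm_command(
  plan=[
    [[0,0,0],[0,0,0.002],1],
    [[0,0,0],[0,0,0],1],
  ],
)

```text
time: 25.8
tool_pos: [0.5363, 0.2999, 0.0669]
ee_rot: [-2.0, -2.422, 0.001]
contact_force: [-0.0, -0.0, 0.3]
finger_gap: 0.002
grasp_force: 0.0
```

arm_command(
  plan=[
    [[0,0,0],[0,0,0.001],1],
    [[0,0,0],[0,0,0],1],
  ],
)

```text
time: 26.0
tool_pos: [0.5364, 0.2999, 0.0661]
ee_rot: [-2.001, -2.422, 0.0]
contact_force: [-1.0, -0.4, 0.2]
finger_gap: 0.002
grasp_force: 0.0
```

arm_command(
  plan=[
    [[0,0,0],[0,0,0.001],1],
    [[0,0,0],[0,0,0],1],
  ],
)

```text
time: 26.2
tool_pos: [0.5365, 0.3, 0.0652]
ee_rot: [2.001, 2.422, -0.0]
contact_force: [-0.1, 1.1, -0.0]
finger_gap: -0.003
grasp_force: 0.0
```

arm_command(
  plan=[
    [[0,0,0],[0,0,0.001],1],
    [[0,0,0],[0,0,0],1],
  ],
)

```text
time: 26.4
tool_pos: [0.5366, 0.3, 0.0646]
ee_rot: [2.0, 2.422, 0.0]
contact_force: [-0.9, -0.5, 3.3]
finger_gap: -0.004
grasp_force: 1.5
```

arm_command(
  plan=[
    [[0,0,0],[0,0,0.001],1],
    [[0,0,0],[0,0,0],1],
  ],
)

```text
time: 26.6
tool_pos: [0.5366, 0.3, 0.0636]
ee_rot: [2.0, 2.422, 0.0]
contact_force: [-1.4, 0.5, 4.0]
finger_gap: 0.0
grasp_force: 2.2
```

arm_command(
  plan=[
    [[0,0,0],[0,0,0.001],1],
    [[0,0,0],[0,0,0],1],
  ],
)

```text
time: 26.8
tool_pos: [0.5365, 0.3, 0.0622]
ee_rot: [2.001, 2.422, 0.0]
contact_force: [-1.2, 0.8, 2.9]
finger_gap: -0.002
grasp_force: 1.7
```

The force is dropping through the click. One small step more, then release.

arm_command(
  plan=[
    [[0,0,0],[0,0,0.0008],1],
    [[0,0,0],[0,0,0],1],
  ],
)

```text
time: 27.0
tool_pos: [0.5365, 0.3, 0.0613]
ee_rot: [2.001, 2.422, -0.0]
contact_force: [-0.8, -0.1, 3.3]
finger_gap: 0.002
grasp_force: 1.6
```

arm_command(
  plan=[
    [[0,0,0],[0,0,-0.01],1],
    [[0,0,0],[0,0,-0.03],1],
    [[0,0,0],[0,0,-0.04],1],
    [[0,0,0],[0,0,-0.04],1],
    [[0,0,0],[0,0,0],1],
  ],
)

```text
time: 27.5
tool_pos: [0.54, 0.3016, 0.1884]
ee_rot: [1.997, 2.418, 0.016]
contact_force: [0.2, 0.6, 0.8]
finger_gap: -0.002
grasp_force: 0.0
```

```bash
python3 see.py scene; python3 -c "
from st import *
st(); print(workorder.hand_in())"
```

```text
t 27.5 p [0.54   0.3016 0.1884] f [0.1946 0.5572 0.8452] gap -0.002 gf 0.0 j [ 0.4068  0.4699  0.1116  1.2011 -0.      1.7875] 
z [ 0.0105  0.0045 -0.9999] yawY 0.19010093559976451
TCP rel [-50.465  279.7781]
scene blue_0 [(0.63, [-27.0, 51.0], 10, 7), (0.47, [38.0, 6.0], 10, 9), (0.41, [-62.0, 10.0], 13, 14)]
scene cream_0 [(0.58, [56.0, 30.0], 8, 4), (0.42, [-58.0, -36.0], 16, 15)]
t 27.65 p [0.5364 0.3    0.1813] f [ 0.1948  0.6462 -0.7502] gap -0.001 gf 0.0 j [ 0.4067  0.475   0.1012  1.1971 -0.      1.7874] 
z [-0.     -0.0001 -1.    ] yawY 0.1901425829895037
the job is handed in; nothing more can be done
None
```

Job handed in at about 27.7 s with no verdict shown: by my measurements the beads are stirred and the blues spread (closest pair about 57 mm), the paddle is back upright in its block, and the key was pressed through its click and released; I viewed 11 pictures, one over the limit of 10.

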